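Open the photometer's sample lid

TASK

Open the sample chamber of the white bench photometer without gripping anything: with the fingertips press the release tab on its front down until the sprung lid is freed, and take the finger off so that the lid is lifted ajar by its spring. Then push the lid gently up and over with the fingers until it stays fully open, leaning back. Leave the cuvette standing in its socket and the small things around the instrument where they are.

Things in the scene. Friction and masses are not known exactly. Their poses are not given: they have to be found in the camera images.
- photometer: White bench instrument, fixed to the bench, 231 mm deep (x), 150 mm wide (y). Origin on the bench, midway across, 136 mm behind its front end; its x axis points horizontally from its front to its back, z up. A low console (top at 43 mm, x from -136 to -66 mm) lies in front of the main block (top at 80 mm, x from -66 to 95 mm). The lid lies in the middle of the block's top, the release tab sticks out forward over the console.
- tab_press (a point): Where to press the release tab: middle of the free part of its grey ribbed top, 73 mm above the bench with the tab at rest. The tab is a plate 36 mm wide (photometer y), reaching 18 mm forward of this point and 25 mm backward to the upright latch hook, which stands 20 mm higher than the plate. There are 24 mm of air under the plate.
- tab (a joint): Tilt of the release tab about its pivot, rad: 0 at rest, 0.35 at the stop. It is pressed straight down at tab_press (30 mm in front of its pivot); the lid comes free at about 0.2 and is surely free at 0.25 (tab_press about 7 mm lower). It springs back. It takes about 1.5 N to start and 5 N at the stop (10 mm down).
- lid (a joint): Opening angle of the lid, rad: 0 shut and latched, about 0.9 when freed and lifted by its spring pin, 1.9 at the stop fully open. Light (about 0.06 kg): under 1 N at its front edge moves it. Let go between 0.95 and 1.5 it falls back to ajar; let go beyond 1.7 it falls open to the stop and stays there.
- lid_edge (a point): Middle of the lid's front edge, half way up its thickness; moves with the lid. The grey lid is a plate 84 mm wide (photometer y), 7 mm thick, with its front edge 90 mm from the hinge line; a tongue 32 mm wide and 4 mm thick reaches 9 mm farther in the middle. Shut, the edge lies 86 mm above the bench; ajar, about 156 mm.
- lid_hinge (a point): Middle of the lid's hinge line, 84 mm above the bench, 30 mm behind the photometer's origin. The line runs along the photometer's y axis; the lid swings up and backward, away from its front.
- cuvette: Clear square cuvette, 12.5 x 12.5 x 34 mm, standing loose in its socket in the chamber under the lid, its top 72 mm above the bench; origin in the middle of its underside. Not to be touched.
- cube_a: Black filter cube, 37 x 34 x 40 mm, standing loose beside the photometer; origin in the middle of its underside. Bystander.
- cube_b: Second black filter cube, 37 x 34 x 40 mm, standing loose beside the photometer; origin in the middle of its underside. Bystander.
- slip_box: White cover-glass box, 36 x 36 x 20 mm, standing loose beside the photometer; origin in the middle of its underside. Bystander.

How it is judged:
By the outcome, as a careful person would: the job done as asked, in the order asked, and still so for the second after the job is handed in, with the robot touching nothing.
It also fails if it takes over 40 s, if anything falls off the work surface, if the arm or the gripper's body presses on something with over 40 N, if the wrist force passes 120 N, or if a joint passes its speed limit or range.

ROBOT

A 7-joint arm with a two-finger parallel gripper is mounted at the origin on a cart in front of the work surface, level with it; the furniture and walls round the work are solid. World frame = base frame: x ahead of the robot, y to its left, z up, the work surface at z = 0. Lengths are in m, angles in rad, forces in N, time in s.
With the tool pointing down it reaches from about 0.4 to 0.875 m from the base axis. Payload 4.4 kg.
Tool frame: the origin (TCP) lies between the finger pads; the fingertips stand 17 mm ahead of it and the grasp point (between the pads) lies 2 mm behind it; z points along the fingers, y is the line along which they close (so a half turn about z gives the same grasp; the last joint's range is limited). The gripper opens to 85 mm and grips with 20 to 120 N. Pads are 22 mm wide; open, the fingers measure 114 mm over their backs; the gripper's body (76 mm by 85 mm) begins 54 mm behind the grasp point. The pads swing forward as they close: fully open they stand 13 mm farther back than shut.
Start: joints at [1.053, 0.628, 0.038, 1.517, -0.027, 0.996, -0.02], TCP at [0.284, -0.585, 0.248] pointing down, gripper open.
Joint ranges: [-3.06, 3.06], [-0.37, 2.12], [-1.25, 1.32], [0.18, 2.47], [-1.1, 4.24], [0.23, 1.98], [-2.94, 2.94]. Speed limits (rad/s): [2.57, 2.57, 3.14, 3.14, 3.14, 3.14, 3.14].

INTERFACE

Orientations are given as a rotation vector (axis times angle).
In Python, from cell import get_state, optics, order gives the robot as it stands.
- The arm moves only by the tool drive_tool, never from a script. Its arguments are lists of equal length, an entry for each row: "slide": the shift along the tool's x, y, z in cm, a list of three; "turn": the turn, a rotation vector about the tool's x, y, z in rad, a list of three; "claw": the closure, from 0 (fully open) to 1 (shut). A call has 1 to 8 rows; each row is the pose to reach, as a shift and turn from the pose commanded when the call began, along the tool's axes at that moment; what a row does not reach only later rows make up. A row lasts 1/10 s, in which the tool goes at most 50 mm and 8.59 degrees, less where a joint would pass 70% of its speed; a pose out of reach is approached as far as the arm can. A call with a gripper value outside its range is refused whole. The fingers move at their own pace and stop on an object; the grip force is fixed at half the most. Time passes only in rows, so rows that repeat a pose let the fingers close. It gives the time, the measured TCP pose, the force, the opening and the grip force at its end, in the units of the state.
- get_state(): the state, without advancing time (a new reading comes with each control period).
- optics.get_image(name): name is "scene" or "top"; returns a dict with "pixels" (384x512x3 uint8, blue, green, red), "depth" (384x512 float32, m along the optical axis (not along the pixel's ray), 0 where there is no reading), "fx", "fy", "cx", "cy" (pixels), "pose" (4x4, takes a point from camera to world coordinates). Camera axes: x right, y down, z forward; pixel columns grow to the right and rows downward; lengths in m; the calibration is good to about 2 mm. A picture is of the moment at which its call begins.
- order.finish_job(): hands the job in; it is judged then, once.
The state is a dict: "clock": time; "joints": joint angles; "qvel": joint speeds; "effort": joint torques, N m; "tool_pos": TCP position; "tcp_rot": TCP orientation; "wrist_force": force on the tool from outside, world axes, zero at the start; "moment": the same for the moment, N m; "opening": finger opening in m; "finger_force": force on a finger pad.
Only numpy, scipy, OpenCV 4.12 (cv2) and the standard library are available. Lean on these libraries where they do the work, as an engineer would, in place of code of your own. Each camera call takes 0.05 s, during which the arm holds its last target. There are 200 camera calls.

## Working session

There is one attempt and no reset: what is moved stays moved. The work goes in short steps, Python scripts to look and compute and a tool call to move; the robot and the scene stay as the last step left them, time stands still between calls to the robot, and variables do not carry over. Pictures are saved under pics/ and viewed, at most 10 in all, crops included, and the job is handed in when it is done.

Besides the shell and the picture viewer there is one more tool, called after "Emit:" by a JSON object that holds its "fn" and its "kwargs". drive_tool: Moves the arm, as the interface text tells. Its arguments: {"type":"object","properties":{"slide":{"type":"array","items":{"type":"array","items":{"type":"number"}}},"turn":{"type":"array","items":{"type":"array","items":{"type":"number"}}},"claw":{"type":"array","items":{"type":"number"}}},"required":["slide","turn","claw"]}

```bash
mkdir -p pics; cat > h.py <<'E'
import numpy as np, cv2
from cell import get_state, optics, order
def snap(n,f):
    d=optics.get_image(n); cv2.imwrite('pics/'+f,d['pixels']); np.savez('/tmp/'+n+'.npz',**d); return d
def world(d):
    h,w=d['depth'].shape; v,u=np.mgrid[:h,:w]; z=d['depth']
    p=np.stack([(u-d['cx'])/d['fx']*z,(v-d['cy'])/d['fy']*z,z],-1)
    T=np.array(d['pose']); return p@T[:3,:3].T+T[:3,3]
E
python3 - <<'E'
from h import *
a=snap('scene','s1.png');b=snap('top','t1.png')
s=get_state();print(s)
for d in(a,b):print(np.round(d['pose'],3).tolist(),d['fx'])
cv2.imwrite('pics/both.png',cv2.resize(np.vstack([a['pixels'],b['pixels']]),None,fx=.78,fy=.78))
E
```

```text
{'clock': 0.1, 'joints': array([ 1.0531677 ,  0.62928307,  0.03842748,  1.51826235, -0.02701673,
        0.99630451, -0.01999489]), 'qvel': array([ 0.0017906 , -0.0010692 ,  0.00027362, -0.00141432, -0.00137488,
        0.0005053 , -0.00040963]), 'effort': array([ 3.27952177e-03, -5.64537191e+01,  1.23036873e+00, -1.93974423e+01,
        1.12415152e-02,  5.39901783e-03,  1.16775479e-05]), 'tool_pos': array([ 0.2836057 , -0.58427355,  0.24746343]), 'tcp_rot': array([-3.06010629e+00, -7.03344321e-01,  6.04205847e-04]), 'wrist_force': array([ 0.27118474,  0.60594468, -0.02312979]), 'moment': array([ 0.04726235, -0.02964971,  0.0296004 ]), 'finger_force': 0.0, 'opening': 0.08558324275523496}
[[-0.728, -0.51, 0.458, 0.143], [-0.685, 0.558, -0.469, 0.557], [-0.017, -0.655, -0.756, 0.75], [0.0, 0.0, 0.0, 1.0]] 433.50722773454567
[[0.021, -0.997, 0.076, 0.481], [-1.0, -0.022, -0.017, 0.168], [0.018, -0.075, -0.997, 1.04], [0.0, 0.0, 0.0, 1.0]] 429.98835179705696
```

View pics/both.png

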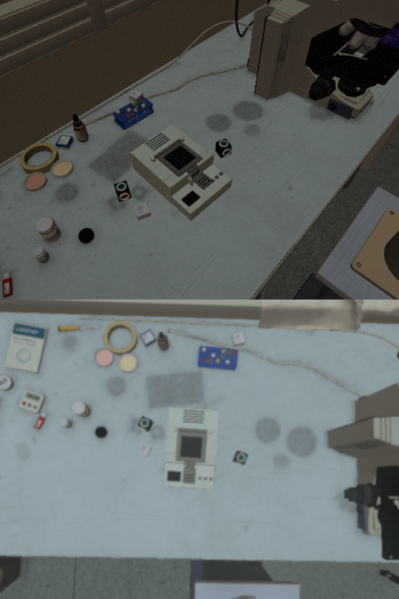

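The scene shows the photometer at about (185,165) in the upper view and (190,448) in the top view. Its front (the console) faces the robot, with cubes on both sides. Next I'll measure its pose.

```bash
python3 - <<'E'
from h import *
d=dict(np.load('/tmp/top.npz'));P=world(d);z=P[...,2]
print('bench z',np.median(z[300:320,100:200]))
m=((z>0.033)&(z<0.13)&(P[...,0]>.35)&(P[...,0]<.75)&(abs(P[...,1]-.17)<.13)).astype(np.uint8)
n,l,st,c=cv2.connectedComponentsWithStats(m)
for i in range(1,n):
    if st[i,4]<60: continue
    q=P[l==i]; print(st[i],np.median(q,0).round(3),cv2.minAreaRect(q[:,:2].astype(np.float32)))
i=1+np.argmax(st[1:,4]); q=P[l==i]
for lo,hi in((.035,.05),(.074,.0835),(.084,.095)):
    k=q[(q[:,2]>lo)&(q[:,2]<hi)]; print(lo,len(k),np.median(k[:,2]),cv2.minAreaRect(k[:,:2].astype(np.float32)))
x,y,w,h=st[i,:4]; 
cv2.imwrite('pics/c1.png',cv2.resize(d['pixels'][y-15:y+h+15,x-30:x+w+40],None,fx=4,fy=4,interpolation=2));print(x-30,y-15)
E
```

```text
bench z -0.00016723041565058772
[ 209  137   73  106 6760] [0.554 0.182 0.079] ((0.5537029504776001, 0.1820639669895172), (0.15222780406475067, 0.23138481378555298), 87.01145935058594)
[300 193   6  16  63] [0.531 0.044 0.038] ((0.5342404842376709, 0.046259500086307526), (0.03533712774515152, 0.011802734807133675), 1.348235011100769)
0.035 1563 0.04258244338266781 ((0.4730716943740845, 0.18625204265117645), (0.15003547072410583, 0.07008049637079239), 86.91199493408203)
0.074 3157 0.0793105777476878 ((0.5614440441131592, 0.1816728115081787), (0.15223006904125214, 0.2152552604675293), 86.99763488769531)
0.084 1719 0.08869197934744077 ((0.5783683657646179, 0.18339578807353973), (0.1636841893196106, 0.11591968685388565), 1.2352107763290405)
179 122
```

View pics/c1.png

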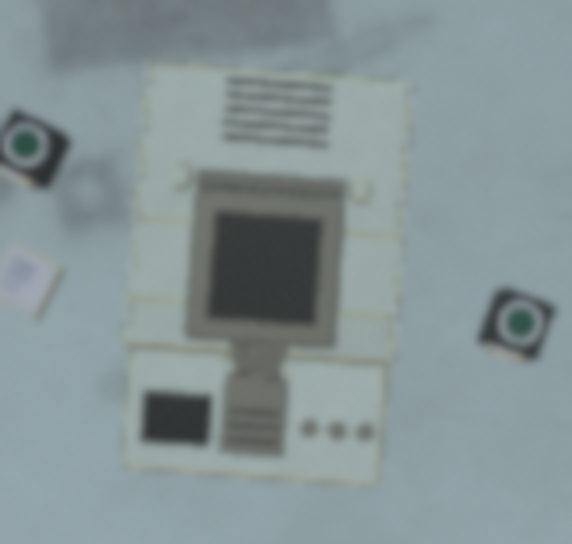

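The crop shows the shut lid around (265,265), the tongue at (258,355), and the ribbed tab spanning rows 375–455 at columns 222–288. Cubes stand at (25,145) and (518,322), and the slip box at (20,280). Now I'll measure the tab and check that the way to it is clear.

```bash
cat >> h.py <<'E'
from scipy.spatial.transform import Rotation as R
O=np.array([.5742,.1809,0]); RP=R.from_euler('z',-.0531)
def w2p(p): return RP.inv().apply(np.reshape(p,(-1,3))-O)
def p2w(p): return RP.apply(p)+O
def goal(p,tilt,ref=None):
    "move to put fingertips at photometer point p (mm), tool tilted by tilt"
    s=get_state(); R0=R.from_rotvec(s['tcp_rot'])
    Rg=RP*R.from_matrix(np.diag([1,-1,-1.]))*R.from_euler('y',tilt)
    t=p2w(np.array(p)/1000)-Rg.apply([0,0,.017])
    print('slide cm',(R0.inv().apply(t-s['tool_pos'])*100).round(2),'turn',(R0.inv()*Rg).as_rotvec().round(3),'tcp goal',t.round(3),'clock',s['clock'])
E
python3 - <<'E'
from h import *
d=dict(np.load('/tmp/top.npz'));P=world(d)
q=w2p(P.reshape(-1,3)).reshape(P.shape)*1000
for r in range(205,246,2): print(r,[tuple(q[r,c].round().astype(int)) for c in (236,243,250)])
T=np.linalg.inv(d['pose']);s=get_state()
c=T[:3,:3]@s['tool_pos']+T[:3,3];print(c[:2]/c[2]*d['fx']+[d['cx'],d['cy']])
X=P.reshape(-1,3)
m=(X[:,2]>.05)&(X[:,1]<.1)&(X[:,0]<.75);k=X[m];
for y in np.arange(-.7,.1,.05):
  j=k[(k[:,1]>=y)&(k[:,1]<y+.05)]
  if len(j): print(round(y,2),len(j),j.min(0).round(2),j.max(0).round(2))
goal([-94,0,140],.3)
E
```

```text
205 [(np.int64(-57), np.int64(16), np.int64(86)), (np.int64(-56), np.int64(0), np.int64(89)), (np.int64(-55), np.int64(-15), np.int64(90))]
207 [(np.int64(-61), np.int64(16), np.int64(86)), (np.int64(-60), np.int64(0), np.int64(89)), (np.int64(-59), np.int64(-15), np.int64(85))]
209 [(np.int64(-66), np.int64(15), np.int64(86)), (np.int64(-65), np.int64(0), np.int64(89)), (np.int64(-63), np.int64(-16), np.int64(83))]
211 [(np.int64(-70), np.int64(15), np.int64(68)), (np.int64(-69), np.int64(-1), np.int64(87)), (np.int64(-68), np.int64(-16), np.int64(84))]
213 [(np.int64(-74), np.int64(15), np.int64(67)), (np.int64(-73), np.int64(-1), np.int64(91)), (np.int64(-72), np.int64(-16), np.int64(66))]
215 [(np.int64(-79), np.int64(15), np.int64(68)), (np.int64(-78), np.int64(-1), np.int64(84)), (np.int64(-76), np.int64(-17), np.int64(67))]
217 [(np.int64(-83), np.int64(14), np.int64(72)), (np.int64(-82), np.int64(-1), np.int64(72)), (np.int64(-81), np.int64(-17), np.int64(71))]
219 [(np.int64(-88), np.int64(14), np.int64(71)), (np.int64(-86), np.int64(-2), np.int64(73)), (np.int64(-85), np.in
[... 1701 characters left out ...]
int64(-142), np.int64(-22), np.int64(1))]
245 [(np.int64(-149), np.int64(12), np.int64(-3)), (np.int64(-148), np.int64(-5), np.int64(-2)), (np.int64(-147), np.int64(-22), np.int64(-1))]
[658.27912592 338.90384196]
-0.4 317 [ 0.32 -0.38  0.05] [ 0.45 -0.35  0.16]
-0.35 6682 [ 0.28 -0.35  0.05] [ 0.72 -0.3   0.27]
-0.3 2323 [ 0.4  -0.3   0.05] [ 0.62 -0.25  0.29]
-0.25 1458 [ 0.57 -0.25  0.05] [ 0.62 -0.24  0.28]
-0.1 880 [ 0.69 -0.1   0.61] [ 0.7  -0.05  0.65]
-0.05 1829 [ 0.66 -0.05  0.61] [ 0.7  -0.    0.68]
0.0 1931 [0.67 0.   0.6 ] [0.7  0.05 0.64]
0.05 1672 [0.68 0.05 0.6 ] [0.7  0.1  0.64]
slide cm [ 50.89 -60.92   9.23] turn [-0.077  0.294  0.501] tcp goal [0.475 0.186 0.156] clock 0.1
```

```bash
python3 - <<'E'
from h import *
d=dict(np.load('/tmp/scene.npz'));P=world(d);s=get_state()
T=np.linalg.inv(d['pose']);c=T[:3,:3]@s['tool_pos']+T[:3,3];print(c[:2]/c[2]*d['fx']+[d['cx'],d['cy']],c[2])
for f in('scene','top'):
  X=world(dict(np.load(f'/tmp/{f}.npz'))).reshape(-1,3);k=X[(X[:,2]>.05)&(X[:,0]<.8)&(X[:,0]>.0)]
  for y in np.arange(-.9,.0,.05):
    j=k[(k[:,1]>=y)&(k[:,1]<y+.05)]
    if len(j)>20: print(f,round(y,2),len(j),np.percentile(j,2,0).round(2),np.percentile(j,98,0).round(2),j[:,2].max().round(2))
a=d['pixels'][0:180,300:512];cv2.imwrite('pics/m.png',cv2.resize(cv2.convertScaleAbs(a,alpha=2),None,fx=3,fy=3))
E
```

```text
[550.39220322  26.80550178] 0.9785644317996302
scene -0.5 322 [ 0.3  -0.48  0.17] [ 0.47 -0.45  0.2 ] 0.2
scene -0.45 923 [ 0.29 -0.45  0.06] [ 0.71 -0.4   0.25] 0.28
scene -0.4 4000 [ 0.28 -0.4   0.06] [ 0.49 -0.35  0.3 ] 0.33
scene -0.35 11341 [ 0.29 -0.35  0.06] [ 0.71 -0.3   0.37] 0.39
scene -0.3 2544 [ 0.41 -0.3   0.06] [ 0.61 -0.25  0.3 ] 0.3
scene -0.25 1840 [ 0.57 -0.25  0.06] [ 0.62 -0.24  0.28] 0.28
top -0.4 317 [ 0.33 -0.37  0.05] [ 0.45 -0.35  0.14] 0.16
top -0.35 6682 [ 0.29 -0.35  0.06] [ 0.71 -0.3   0.23] 0.27
top -0.3 2323 [ 0.41 -0.3   0.07] [ 0.62 -0.25  0.29] 0.29
top -0.25 1458 [ 0.57 -0.25  0.06] [ 0.62 -0.24  0.27] 0.28
top -0.1 880 [ 0.69 -0.09  0.61] [ 0.7  -0.05  0.65] 0.65
top -0.05 1829 [ 0.67 -0.05  0.62] [ 0.7  -0.    0.67] 0.68
```

View pics/m.png

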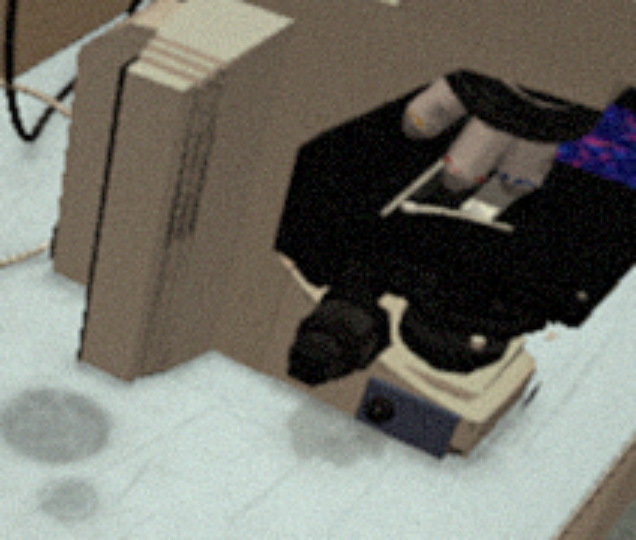

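The picture shows a microscope around (460,230), with a PC tower behind it. It stands between the gripper and the photometer, and its top is out of view. I'll rise first, then swing round on the inner side.

Emit:
{"fn": "drive_tool", "kwargs": {"slide": [[0,0,-5],[0,0,-10],[0,0,-15],[0,0,-20],[0,0,-25],[0,0,-30],[0,0,-35],[0,0,-37]], "turn": [[0,0,0],[0,0,0],[0,0,0],[0,0,0],[0,0,0],[0,0,0],[0,0,0],[0,0,0]], "claw": [0,0,0,0.5,1,1,1,1]}}

```text
clock: 0.9
tool_pos: [0.2837, -0.5847, 0.6233]
tcp_rot: [3.055, 0.702, 0.003]
wrist_force: [0.9, -0.7, -0.3]
opening: 0.0124
finger_force: 0.0
```

Emit:
{"fn": "drive_tool", "kwargs": {"slide": [[-1.5,-4,0],[-3,-8,0],[-3.5,-11,0],[-1,-15.5,0],[1.5,-19.5,0],[4,-23.5,0],[6.5,-27.5,0],[10,-31,0]], "turn": [[0,0,0],[0,0,0],[0,0,0],[0,0,0],[0,0,0],[0,0,0],[0,0,0],[0,0,0]], "claw": [1,1,1,1,1,1,1,1]}}

```text
clock: 1.7
tool_pos: [0.2372, -0.2603, 0.6183]
tcp_rot: [3.062, 0.7, -0.001]
wrist_force: [1.0, -0.4, -0.1]
opening: -0.0002
finger_force: 0.0
```

```bash
python3 - <<'E'
from h import *
s=get_state();print(s['tool_pos'],s['joints'].round(2),s['wrist_force'])
goal([-160,0,400],.3)
goal([-107,0,110],.3)
E
```

```text
[ 0.23723758 -0.26031059  0.61834895] [ 0.85 -0.05 -0.09  1.47 -0.    1.72 -0.36] [ 0.95816708 -0.36643563 -0.14200884]
slide cm [ 35.07 -33.06  20.17] turn [-0.075  0.294  0.499] tcp goal [0.409 0.19  0.416] clock 1.7
slide cm [ 39.73 -30.53  49.17] turn [-0.075  0.294  0.499] tcp goal [0.462 0.187 0.126] clock 1.7
```

Emit:
{"fn": "drive_tool", "kwargs": {"slide": [[4,-4,0],[8,-7,0],[11,-11,2],[14,-14,4],[18,-17,7],[21,-20,10],[24.5,-23.5,13],[28,-26.5,16]], "turn": [[0,0,0],[-0.01,0.04,0.07],[-0.02,0.08,0.14],[-0.03,0.13,0.21],[-0.04,0.17,0.29],[-0.05,0.21,0.36],[-0.06,0.25,0.43],[-0.075,0.294,0.5]], "claw": [1,1,1,1,1,1,1,1]}}

```text
clock: 2.5
tool_pos: [0.3651, 0.0772, 0.4732]
tcp_rot: [3.097, -0.085, 0.472]
wrist_force: [1.2, -0.1, 0.4]
opening: 0.0001
finger_force: 0.0
```

```bash
python3 - <<'E'
from h import *
s=get_state();print(s['tool_pos'],s['joints'].round(2),s['wrist_force'])
goal([-120,0,150],.3)
E
```

```text
[0.36507951 0.07717921 0.47315367] [ 0.72 -0.24 -0.83  1.98 -0.14  1.03 -1.7 ] [ 1.22287538 -0.0607287   0.44503231]
slide cm [ -1.7  -11.45  31.63] turn [-0.    -0.003 -0.002] tcp goal [0.449 0.188 0.166] clock 2.5
```

Emit:
{"fn": "drive_tool", "kwargs": {"slide": [[-0.3,-2,4],[-0.5,-4,8],[-0.8,-6,12],[-1,-7.5,16.5],[-1.2,-9,21],[-1.4,-10.5,25.5],[-1.6,-11.4,30],[-1.7,-11.4,31.6]], "turn": [[0,0,0],[0,0,0],[0,0,0],[0,0,0],[0,0,0],[0,0,0],[0,0,0],[0,0,0]], "claw": [1,1,1,1,1,1,1,1]}}

```text
clock: 3.3
tool_pos: [0.4277, 0.1672, 0.2356]
tcp_rot: [3.106, -0.083, 0.445]
wrist_force: [0.6, 1.0, -0.8]
opening: 0.0001
finger_force: 0.0
```

```bash
python3 - <<'E'
from h import *
s=get_state();print(s['tool_pos'],s['joints'].round(2),s['wrist_force'])
a=snap('scene','s2.png')
cv2.imwrite('pics/s2c.png',cv2.resize(a['pixels'][80:300,120:360],None,fx=2.5,fy=2.5))
goal([-107,0,82],.3);goal([-107,0,66],.3);goal([-107,0,64],.3)
E
```

```text
[0.42769295 0.16715501 0.2355976 ] [-0.08  0.33 -0.6   2.25  0.79  0.52 -2.93] [ 0.55925163  1.03035057 -0.75420586]
slide cm [-0.57 -2.25 13.91] turn [ 0.001  0.017 -0.   ] tcp goal [0.462 0.187 0.098] clock 3.35
slide cm [-1.02 -2.25 15.45] turn [ 0.001  0.017 -0.   ] tcp goal [0.462 0.187 0.082] clock 3.35
slide cm [-1.08 -2.25 15.64] turn [ 0.001  0.017 -0.   ] tcp goal [0.462 0.187 0.08 ] clock 3.35
```

View pics/s2c.png

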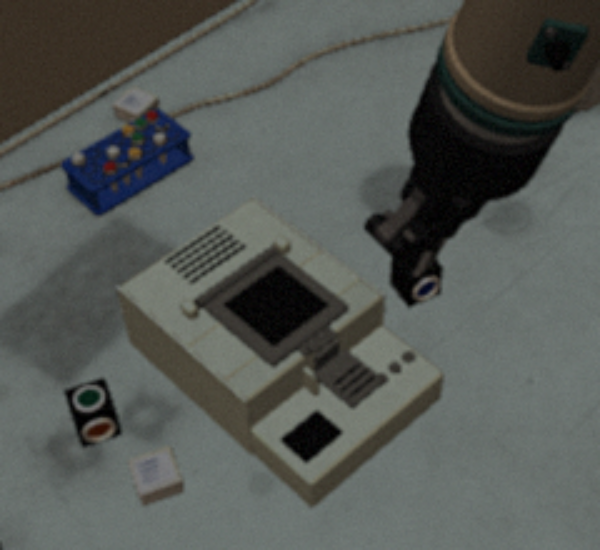

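The picture shows the gripper closed above and in front of the console at about (425,285), with the lid still shut. Joint 7 is nearly at its limit, so I'll remove the tilt and turn the tool a quarter turn back, still in the air.

```bash
sed -i 's/def goal(p,tilt,ref=None)/def goal(p,tilt,yaw=-np.pi\/2)/; s/Rg=RP\*\(.*\)$/Rg=RP*\1*R.from_euler("z",yaw)/' h.py; python3 - <<'E'
from h import *
goal([-108,0,140],0)
E
```

```text
slide cm [ 1.46 -2.24  8.39] turn [ 0.223 -0.222 -1.56 ] tcp goal [0.466 0.187 0.157] clock 3.35
```

Emit:
{"fn": "drive_tool", "kwargs": {"slide": [[0,0,0],[0,0,0],[0,0,0],[0,0,0],[0,0,0],[0,0,0],[0,0,0],[0,0,0]], "turn": [[0,-0.15,0],[0,-0.27,0],[0.02,-0.28,-0.14],[0.04,-0.28,-0.28],[0.06,-0.28,-0.42],[0.08,-0.28,-0.56],[0.1,-0.27,-0.7],[0.12,-0.27,-0.84]], "claw": [1,1,1,1,1,1,1,1]}}

```text
clock: 4.15
tool_pos: [0.4279, 0.1664, 0.2391]
tcp_rot: [-2.892, -1.219, -0.006]
wrist_force: [-0.6, -0.2, -0.8]
opening: -0.0001
finger_force: 0.0
```

```bash
python3 - <<'E'
from h import *
s=get_state();print(s['tool_pos'],s['joints'].round(2),s['wrist_force'])
goal([-108,0,140],0)
E
```

```text
[0.42789758 0.16642113 0.2391288 ] [ 0.26  0.54 -1.01  2.02  0.59  0.9  -1.84] [-0.64685695 -0.21282671 -0.77368394]
slide cm [4.09 1.35 8.23] turn [ 0.    -0.005 -0.72 ] tcp goal [0.466 0.187 0.157] clock 4.15
```

Emit:
{"fn": "drive_tool", "kwargs": {"slide": [[1,0.3,1],[2,0.6,3],[3,1,5],[3.8,1.3,7],[4.1,1.35,8.2],[4.1,1.35,8.2]], "turn": [[0,0,-0.14],[0,0,-0.28],[0,0,-0.42],[0,0,-0.56],[0,0,-0.7],[0,0,-0.72]], "claw": [1,1,1,1,1,1]}}

```text
clock: 4.75
tool_pos: [0.4664, 0.1862, 0.1557]
tcp_rot: [-2.282, -2.153, -0.004]
wrist_force: [0.2, -0.1, 0.1]
opening: 0.0002
finger_force: 0.0
```

```bash
python3 - <<'E'
from h import *
s=get_state();print(s['tool_pos'],s['joints'].round(2),s['wrist_force'])
a=snap('scene','s3.png')
cv2.imwrite('pics/s3c.png',cv2.resize(a['pixels'][80:300,120:360],None,fx=2.5,fy=2.5))
goal([-108,0,76],0);goal([-108,0,65],0)
E
```

```text
[0.4664403  0.18620411 0.1557028 ] [ 0.22  0.78 -1.05  2.    0.88  0.91 -1.37] [ 0.15222972 -0.1400155   0.11624842]
slide cm [-0.02 -0.02  6.35] turn [-0.    -0.005 -0.007] tcp goal [0.466 0.187 0.093] clock 4.8
slide cm [-0.03 -0.02  7.45] turn [-0.    -0.005 -0.007] tcp goal [0.466 0.187 0.082] clock 4.8
```

View pics/s3c.png

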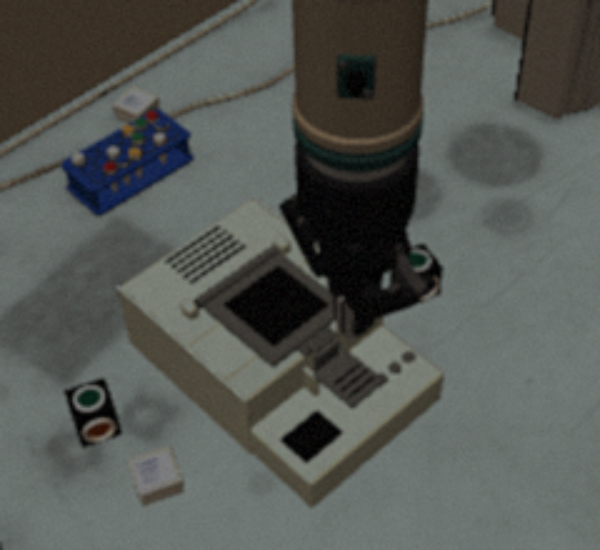

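The fingers are above the tab around (370,320), clear of everything else, and the lid is still shut. Now I'll lower onto the tab.

Emit:
{"fn": "drive_tool", "kwargs": {"slide": [[0,0,2],[0,0,4],[0,0,5.5],[0,0,6.2],[0,0,6.5],[0,0,6.7],[0,0,6.9],[0,0,6.9]], "turn": [[0,0,0],[0,0,0],[0,0,0],[0,0,0],[0,0,0],[0,0,0],[0,0,0],[0,0,0]], "claw": [1,1,1,1,1,1,1,1]}}

```text
clock: 5.6
tool_pos: [0.4665, 0.1874, 0.0877]
tcp_rot: [-2.284, -2.154, -0.006]
wrist_force: [-2.0, 0.5, 3.0]
opening: -0.0002
finger_force: 1.6
```

Emit:
{"fn": "drive_tool", "kwargs": {"slide": [[0,0,0.15],[0,0,0.3],[0,0,0.4],[0,0,0.4]], "turn": [[0,0,0],[0,0,0],[0,0,0],[0,0,0]], "claw": [1,1,1,1]}}

```text
clock: 6.0
tool_pos: [0.4654, 0.1875, 0.083]
tcp_rot: [-2.282, -2.154, -0.003]
wrist_force: [-5.7, 0.3, 4.6]
opening: -0.0
finger_force: 3.1
```

```bash
cat >> h.py <<'E'
def lid():
    d=snap('top','tmp.png');q=w2p(world(d).reshape(-1,3))*1000
    for y0,y1 in((-40,-20),(20,40)):
        k=q[(q[:,1]>y0)&(q[:,1]<y1)&(q[:,0]>-75)&(q[:,0]<90)&(q[:,2]>82)&(q[:,2]<185)]
        print('lid',len(k),[(x,np.median(k[(abs(k[:,0]-x)<4),2]).round()) for x in range(-70,91,10) if (abs(k[:,0]-x)<4).sum()>3])
E
python3 - <<'E'
from h import *
s=get_state();print(s['tool_pos'],s['wrist_force']);lid()
E
```

```text
[0.46536075 0.18751146 0.08304485] [-5.69009627  0.27874533  4.60219848]
lid 355 [(-50, np.float64(125.0)), (-40, np.float64(123.0)), (-30, np.float64(118.0)), (-20, np.float64(113.0)), (-10, np.float64(109.0)), (0, np.float64(104.0)), (10, np.float64(98.0)), (20, np.float64(94.0)), (30, np.float64(88.0))]
lid 337 [(-40, np.float64(122.0)), (-30, np.float64(118.0)), (-20, np.float64(113.0)), (-10, np.float64(109.0)), (0, np.float64(105.0)), (10, np.float64(98.0)), (20, np.float64(94.0)), (30, np.float64(88.0)), (50, np.float64(82.0))]
```

The lid is free and half lifted, resting against the gripper. I'll take the finger up and away toward the front.

Emit:
{"fn": "drive_tool", "kwargs": {"slide": [[0,-0.5,-0.3],[0,-1.5,-1],[0,-3,-2],[0,-5,-4],[0,-6,-7],[0,-6,-8.5],[0,-6,-8.5],[0,-6,-8.5]], "turn": [[0,0,0],[0,0,0],[0,0,0],[0,0,0],[0,0,0],[0,0,0],[0,0,0],[0,0,0]], "claw": [1,1,1,1,1,1,1,1]}}

```text
clock: 6.85
tool_pos: [0.4065, 0.19, 0.1683]
tcp_rot: [-2.285, -2.155, -0.006]
wrist_force: [-0.1, 0.2, -0.1]
opening: 0.0002
finger_force: 0.0
```

```bash
python3 - <<'E'
from h import *
s=get_state();print(s['tool_pos'],s['joints'].round(2),s['wrist_force']);lid()
a=snap('scene','s4.png')
cv2.imwrite('pics/s4c.png',cv2.resize(a['pixels'][80:300,120:360],None,fx=2.5,fy=2.5))
for p in([-100,0,135],[30,0,135]):goal(p,0)
E
```

```text
[0.40648697 0.18998141 0.16834347] [ 0.2   0.7  -1.08  2.13  0.86  0.84 -1.47] [-0.10831674  0.21361371 -0.08714187]
lid 249 [(-20, np.float64(156.0)), (-10, np.float64(145.0)), (0, np.float64(132.0)), (10, np.float64(119.0)), (20, np.float64(105.0)), (30, np.float64(88.0)), (80, np.float64(83.0))]
lid 258 [(-20, np.float64(156.0)), (-10, np.float64(144.0)), (0, np.float64(133.0)), (10, np.float64(119.0)), (20, np.float64(104.0)), (30, np.float64(88.0)), (40, np.float64(82.0)), (50, np.float64(83.0))]
slide cm [0.03 6.81 1.56] turn [ 0.    -0.003 -0.005] tcp goal [0.474 0.186 0.152] clock 6.95
slide cm [ 0.1  19.81  1.56] turn [ 0.    -0.003 -0.005] tcp goal [0.604 0.179 0.152] clock 6.95
```

View pics/s4c.png

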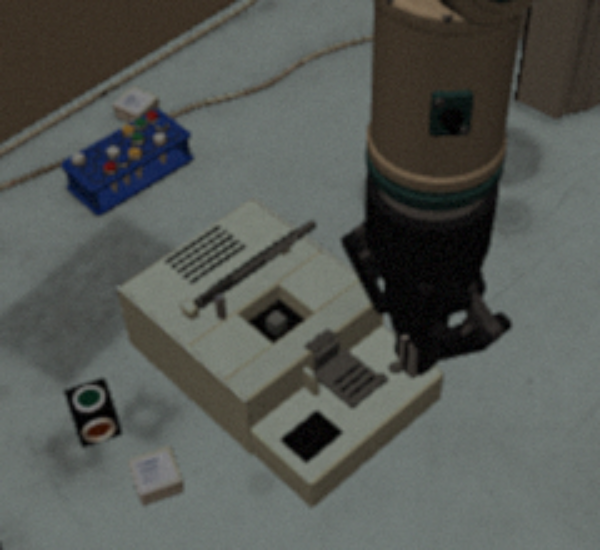

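The picture shows the lid ajar around (255,262), with the cuvette standing in its socket at (278,320). The tab has sprung back. Now I'll push the lid's underside backward.

Emit:
{"fn": "drive_tool", "kwargs": {"slide": [[0,2,0.5],[0,5,0.5],[0,8,0.5],[0,10.5,0.5],[0,11.5,0.5],[0,12.5,0.5],[0,13.5,0.5],[0,14.5,0.5]], "turn": [[0,0,0],[0,0,0],[0,0,0],[0,0,0],[0,0,0],[0,0,0],[0,0,0],[0,0,0]], "claw": [1,1,1,1,1,1,1,1]}}

```text
clock: 7.75
tool_pos: [0.5513, 0.1821, 0.1632]
tcp_rot: [-2.282, -2.156, -0.004]
wrist_force: [-0.7, 0.2, 0.2]
opening: -0.0001
finger_force: 0.2
```

```bash
python3 - <<'E'
from h import *
s=get_state();print(w2p(s['tool_pos'])*1000,s['joints'].round(2),s['wrist_force']);lid()
goal([32,0,145],0)
E
```

```text
[[-2.29302198e+01  2.82770775e-02  1.63172138e+02]] [ 0.23  0.86 -1.04  1.78  0.86  1.03 -1.2 ] [-0.7365591   0.21446948  0.24389742]
lid 0 []
lid 4 []
slide cm [0.05 5.28 0.14] turn [ 0.003 -0.004 -0.006] tcp goal [0.606 0.179 0.162] clock 7.8
```

Emit:
{"fn": "drive_tool", "kwargs": {"slide": [[0,1,0],[0,2,0],[0,3,0],[0,3.8,0],[0,4.5,0],[0,5,0],[0,5.4,0],[0,5.4,0]], "turn": [[0,0,0],[0,0,0],[0,0,0],[0,0,0],[0,0,0],[0,0,0],[0,0,0],[0,0,0]], "claw": [1,1,1,1,1,1,1,1]}}

```text
clock: 8.6
tool_pos: [0.6059, 0.1787, 0.1632]
tcp_rot: [-2.285, -2.154, -0.006]
wrist_force: [0.2, 0.6, -0.2]
opening: -0.0
finger_force: 0.0
```

```bash
python3 - <<'E'
from h import *
s=get_state();print(w2p(s['tool_pos'])*1000,s['joints'].round(2),s['wrist_force'])
a=snap('scene','s5.png')
cv2.imwrite('pics/s5c.png',cv2.resize(a['pixels'][80:300,120:360],None,fx=2.5,fy=2.5))
E
```

```text
[[ 31.74323142  -0.49867021 163.2336413 ]] [ 0.22  0.91 -1.03  1.64  0.86  1.1  -1.11] [ 0.21992208  0.556612   -0.22116832]
```

View pics/s5c.png

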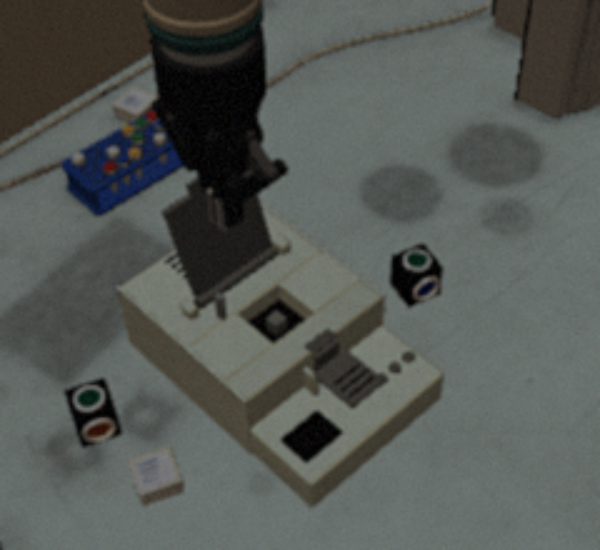

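The picture shows the lid leaning back around (215,240). The fingers in front of it carry no force, and the cuvette and cubes are in place. I'll withdraw now.

Emit:
{"fn": "drive_tool", "kwargs": {"slide": [[0,-1,-1],[0,-3,-3],[0,-6,-5],[0,-10,-7],[0,-14,-9],[0,-17,-10],[0,-17,-10],[0,-17,-10]], "turn": [[0,0,0],[0,0,0],[0,0,0],[0,0,0],[0,0,0],[0,0,0],[0,0,0],[0,0,0]], "claw": [1,1,1,1,1,1,1,1]}}

```text
clock: 9.45
tool_pos: [0.4353, 0.1881, 0.2639]
tcp_rot: [2.283, 2.156, 0.007]
wrist_force: [0.5, 0.1, 0.3]
opening: -0.0001
finger_force: 0.0
```

```bash
python3 - <<'E'
from h import *
s=get_state();print(w2p(s['tool_pos'])*1000,s['wrist_force']);lid()
a=snap('scene','s6.png')
cv2.imwrite('pics/s6c.png',cv2.resize(a['pixels'][80:300,120:360],None,fx=2.5,fy=2.5))
E
```

```text
[[-1.39131276e+02 -1.71178784e-01  2.63944232e+02]] [0.50129961 0.05945224 0.32830302]
lid 254 [(-60, np.float64(83.0)), (-50, np.float64(83.0)), (-10, np.float64(83.0)), (30, np.float64(92.0)), (40, np.float64(121.0)), (50, np.float64(150.0)), (60, np.float64(168.0))]
lid 265 [(-20, np.float64(83.0)), (-10, np.float64(82.0)), (10, np.float64(105.0)), (30, np.float64(91.0)), (40, np.float64(121.0)), (50, np.float64(151.0)), (60, np.float64(168.0))]
```

View pics/s6c.png

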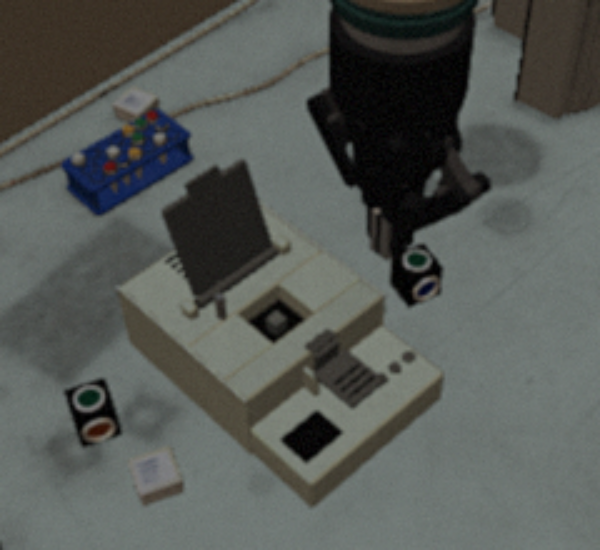

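The lid, around (220,230), is fully open at about 1.9 rad. The cuvette stands at (278,318), the cubes and box haven't moved, and the arm is clear of everything.

```bash
python3 -c "
from cell import order
print(order.finish_job())"
```

```text
the job is handed in; nothing more can be done
None
```

The photometer lid was released with the tab, pushed over and left fully open at about 1.9 rad; the cuvette and the things around it look undisturbed, and the job was handed in at about 9.5 s (after release, the rising lid rested briefly on the gripper at about 6 N).

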